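# Zero the shot counter and show the stamp to the inspection camera

### The arm

A 6-joint arm with a two-finger parallel gripper is mounted at the origin on a cart in front of the work surface, level with it; the furniture and walls round the work are solid. World frame = base frame: x ahead of the robot, y to its left, z up, the work surface at z = 0. Lengths are in mm, angles in rad, forces in N, time in s.
With the tool pointing down it reaches from about 400 to 925 mm from the base axis. Payload 12.5 kg.
Tool frame: the origin (TCP) lies midway between the tips of the shut fingers; the grasp point (between the pads) lies 19 mm behind it; x points along the fingers, y is the direction in which the jaws open and shut, and the axes are right-handed (so a half turn about x gives the same grasp; the last joint's range is limited). The gripper opens to 95 mm and grips with 3 to 60 N. Pads are 20 mm wide; open, the fingers measure 119 mm over their backs; the gripper's body (75 mm by 180 mm) begins 59 mm behind the grasp point.
Start: joints at [-1.317, 0.491, 1.559, -0, 1.092, -0.106], TCP at [220.079, -584.992, 180.261] pointing down, gripper open.
Joint ranges: [-3.1, 3.1], [-0.84, 2.19], [0.05, 2.79], [-1.13, 4.28], [0.06, 2.93], [-2.69, 2.69]. Speed limits (rad/s): [2.22, 2.22, 2.79, 3.14, 3.14, 3.14].

### API

Orientations are given as [roll, pitch, yaw] about the fixed x, y, z axes, in that order (R = Rz(yaw) Ry(pitch) Rx(roll)).
In Python, from cell import sensors, read_camera, get_calibration, order gives the robot as it stands. The module is installed in compiled form; this text tells all that it offers.
- The arm moves only by the tool servo_tool, never from a script. Its argument "steps" is text: rows parted by semicolons, each of 7 numbers parted by spaces: the shift along the tool's x, y, z in mm, then the turn, a rotation vector about the tool's x, y, z in rad, then the finger opening in mm, from 0 to 95.1. A call has exactly 8 rows; each row shifts and turns the pose as measured when the row begins, along the tool's axes as they then stand; what a row does not reach is not made up. A row lasts 1/10 s, in which the tool goes at most 50 mm and 8.59 degrees, less where a joint would pass 70% of its speed; a pose out of reach is approached as far as the arm can. A call is refused whole if a number of a shift passes 50 or a number of a turn 0.15, either way. A call with a gripper value outside its range is refused whole. The fingers move at their own pace and stop on an object; the grip force is fixed at half the most. Time passes only in rows, so rows that do not move let the fingers close, or fill a call up. It gives the time, the measured TCP pose, the force and the opening at its end, in the units of the state.
- sensors.state(): the state, without advancing time (a new reading comes with each control period).
- read_camera(name): name is "scene" or "top" or "wrist"; returns (picture, depth): 400x640x3 uint8, blue, green, red; 400x640 float32, mm along the optical axis (not along the pixel's ray), 0 where there is no reading.
- get_calibration(name): a dict with "mtx" (3x3 intrinsics, pixels), "distortion" ([k1, k2, p1, p2, k3] as OpenCV has them; the pictures are not rectified), "R" (3x3) and "t" (3): a world point X has camera coordinates R X + t. Camera axes: x right, y down, z forward; pixel columns grow to the right and rows downward; lengths in mm; the calibration is good to about 2 mm. A picture is of the moment at which its call begins: read the wrist's pose just before it. get_calibration takes no time and is no camera call; for the wrist camera it gives the pose at the moment of the call.
- order.job_done(): hands the job in, once; it reports no verdict.
The state is a dict: "t": time; "joints": joint angles; "qvel": joint speeds; "tau": joint torques, N m; "eef_pos": TCP position; "tcp_rot": TCP orientation; "ft_force": force on the tool from outside, world axes, zero at the start; "moment": the same for the moment, N m; "opening": opening from 0.0 (shut) to 1.0 (fully open).
Only numpy, scipy, OpenCV 4.12 (cv2) and the standard library are available. Lean on these libraries where they do the work, as an engineer would, in place of code of your own. Each camera call takes 0.05 s, during which the arm holds its last target.

### The job

The worn rubber face of the hand stamp with the oblong foot, in the tray, has to be photographed. First turn the reset knob on the inspection stand counter-clockwise back to its zero stop; then take that stamp out of the tray and hold it still in the air with its rubber face centred 8 cm in front of the tilted camera lens and squarely facing it, the long side of the foot running crosswise along the wide side of the camera housing. Finish while still holding it there; do not let the stamp touch the stand, and leave the other things in the tray where they are.

Things in the scene. Friction and masses are not known exactly. Their poses are not given: they have to be found in the camera images.
- oblong_stamp: the stamp to show: round turned handle up to 24 mm thick on an oblong wooden foot 22 x 48 mm, 69 mm tall, 40 to 80 g, upright in any one of the tray's three places. Origin: centre of its underside (rubber face); z up through the handle, y along the foot's long side. Foot = lowest 16 mm, handle above, widest 55 to 60 mm above the underside, where it is best gripped, from any side
- stamp_face (a point): centre of the underside (the rubber face) of oblong_stamp, same axes as oblong_stamp
- lens: camera lens on the stand; origin in the middle of its glass, 74 mm above the desk. z points out of the lens, upward, leaning 0.5 rad from vertical towards the stand's front (robot side); y is level, along the wide side of the black housing (50 x 76 x 30 mm). Wanted: stamp z parallel to and the same way as lens z, stamp y parallel to lens y (either way round)
- focus (a point): the point in the air 80 mm out from the lens glass along its line of sight, where the centre of the rubber face must be; same axes as lens
- counter (a joint): angle of the counter's reset knob, rad: 0 at the zero stop (it can turn no further), growing clockwise seen from above; starts between 0.6 and 1.2. Vertical axis, light friction (0.04 N m), stays where it is left
- counter_grip (a point): on the axis of the reset knob, at grip height, 39 mm above the desk. Black bar 44 mm long, 12 mm thick, its top 10 mm above this point and 24 mm tall, on a 48 mm disc; x runs along the bar to the end with white line and pointer, turning with it. At zero the pointer is at the longest tick by a small steel pin (6 mm high, 31 mm from the axis), pointing to the stand's far side
- stand: fixed inspection stand: grey base plate 130 mm deep (x), 250 mm wide (y), its top 16 mm above the desk; origin at the centre of the underside; camera at y = -70 mm (right; highest point about 84 mm), counter knob at y = +70 mm (left)
- tray: fixed wooden stamp tray 110 x 240 mm with walls 5 mm thick and 14 mm high, floor about 5 mm thick; long side along its y, origin at the centre of its underside. Its three places lie about 75 mm apart along y
- round_stamp: bystander: a stamp of the same height with a wooden handle and a round foot 40 mm across; stands in the tray, leave it there
- eraser: bystander: eraser 21 x 46 x 12 mm lying in the tray, leave it there
Things that resemble listed ones, but are neither listed nor needed, are in the scene too. There is more than one size of the oblong_stamp; the job needs the middle-sized.

How it is judged (in metres and radians):
On the way, in this order (a step that is already met when the one before it is completed fails the run):
1. the reset knob is turned back to its zero stop (value of joint counter below 0.1 rad), for 0.2 s.
2. the stamp is lifted out of the tray (height (world z) of stamp_face above 0.05 m and contact force between the fingers and oblong_stamp above 0.5 N), for 0.2 s.
At the end, for the whole second after the job is handed in: Stamp gripped and still, clear of the stand; centre of its rubber face within 15 mm (each lens axis) of the point 80 mm before the lens, facing it within 0.16 rad, long side crosswise within 0.22 rad; knob within 0.1 rad of zero; round stamp, eraser within 30 mm of their start (x of stamp_face in the frame of focus between -0.015 and 0.015 m and y of stamp_face in the frame of focus between -0.015 and 0.015 m and z of stamp_face in the frame of focus between -0.015 and 0.015 m and angle between the z axis of oblong_stamp and the z axis of lens, either way round below 0.16 rad and angle between oblong_stamp's own z axis and vertical below 1.2 rad and angle between the y axis of oblong_stamp and the y axis of lens, either way round below 0.22 rad and value of joint counter below 0.1 rad and contact force between the fingers and oblong_stamp above 0.5 N and contact force between oblong_stamp and stand below 0.1 N and linear speed of oblong_stamp below 0.03 m/s and angular speed of oblong_stamp below 0.3 rad/s and distance of each of round_stamp, eraser from where it was at the start of the episode below 0.03 m); the arm keeps its last pose, push and grip.
It fails at once if the stamp knocks against the inspection stand (contact force between oblong_stamp and stand above 1 N).
It fails at once if the round stamp or the eraser is shifted (distance of any of round_stamp, eraser from where it was at the start of the episode above 0.03 m).
It also fails if it takes over 48 s, if anything falls off the work surface, if the arm or the gripper's body presses on something with over 40 N, if the wrist force passes 120 N, or if a joint passes its speed limit or range.

## Working session

There is one attempt and no reset: what is moved stays moved. The work goes in short steps, Python scripts to look and compute and a tool call to move; the robot and the scene stay as the last step left them, time stands still between calls to the robot, and variables do not carry over. Pictures are saved under pics/ and viewed, and the job is handed in when it is done.

Besides the shell and the picture viewer there is one more tool, called after "Request:" as a command line: name --argument value ..., lists and objects as JSON in quotes. servo_tool: Moves the arm, as the interface text tells. Its arguments: {"type":"object","properties":{"steps":{"type":"string"}},"required":["steps"]}

```bash
ls; mkdir -p pics; python3 - <<'E'
from cell import sensors, read_camera, get_calibration
import cv2,numpy as np
print(sensors.state())
for n in ("scene","top"):
    im,d=read_camera(n); c=get_calibration(n)
    cv2.imwrite(f"pics/{n}0.png",im); np.savez(f"{n}0.npz",im=im,d=d,**{k:np.array(v) for k,v in c.items()})
    print(n,{k:np.round(np.array(v),3).tolist() for k,v in c.items()})
E
```

```text
pics
{'t': 0.0, 'joints': array([-1.31659819e+00,  4.91546183e-01,  1.55945208e+00,  2.20125986e-05,
        1.09167774e+00, -1.05640302e-01]), 'qvel': array([-6.95368353e-07, -6.95589638e-05,  1.53417443e-04,  1.96238348e-03,
        2.69131921e-05, -4.19169145e-04]), 'tau': array([ 1.93759042e-03, -6.12629771e+01, -2.58172345e+01,  6.92745228e-02,
        4.82738181e-02, -8.93820561e-05]), 'eef_pos': array([ 220.01042263, -584.70120438,  179.66916796]), 'tcp_rot': array([-1.6944556 ,  1.5697128 ,  1.80696534]), 'ft_force': array([-0.32567465, -0.63080709, -0.15377212]), 'moment': array([ 0.0227067 , -0.00454258, -0.02341783]), 'opening': 1.0015324173307578}
scene {'mtx': [[405.169, 0.0, 323.036], [0.0, 405.169, 188.853], [0.0, 0.0, 1.0]], 'distortion': [-0.022, 0.0, 0.0, 0.0, 0.0], 'R': [[-0.785, -0.62, 0.001], [-0.442, 0.558, -0.702], [0.435, -0.551, -0.712]], 't': [431.282, 259.239, 792.687]}
top {'mtx': [[382.752, 0.0, 318.675], [0.0, 382.752, 204.625], [0.0, 0.0, 1.0]], 'distortion': [-0.045, 0.0, 0.0, 0.0, 0.0], 'R': [[0.021, -0.999, -0.037], [-0.985, -0.015, -0.171], [0.17, 0.04, -0.985]], 't': [52.893, 525.939, 902.541]}
```

View pics/scene0.png

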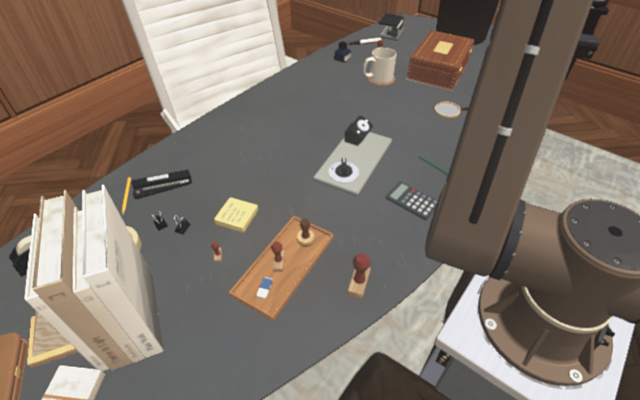

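View pics/top0.png

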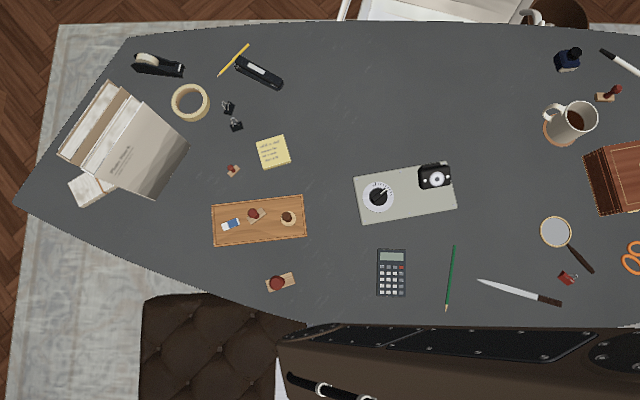

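```bash
cat > h.py <<'E'
import numpy as np,cv2
def load(n):
    z=np.load(n); return {k:z[k] for k in z.files}
def ray(c,uv):
    p=cv2.undistortPoints(np.array(uv,float).reshape(-1,1,2),c['mtx'],c['distortion']).reshape(-1,2)
    d=np.c_[p,np.ones(len(p))]@c['R']; o=-c['R'].T@c['t']; return o,d
def onz(c,uv,z):
    o,d=ray(c,uv); s=(z-o[2])/d[:,2]; return o+d*s[:,None]
def proj(c,X):
    return cv2.projectPoints(np.array(X,float).reshape(-1,1,3),cv2.Rodrigues(c['R'])[0],c['t'],c['mtx'],c['distortion'])[0].reshape(-1,2)
def cloud(c):
    h,w=c['d'].shape; u,v=np.meshgrid(np.arange(w),np.arange(h))
    p=cv2.undistortPoints(np.stack([u,v],-1).reshape(-1,1,2).astype(float),c['mtx'],c['distortion']).reshape(h,w,2)
    P=np.dstack([p,np.ones((h,w))])*c['d'][...,None]
    return (P-c['t'])@c['R']
E
python3 - <<'E'
from h import *
t=load('top0.npz');s=load('scene0.npz')
a=cv2.resize(t['im'][155:255,205:465],None,fx=3,fy=3,interpolation=2)
b=cv2.resize(s['im'][105:325,205:405],None,fx=3,fy=3,interpolation=2)
cv2.imwrite('pics/ta.png',a);cv2.imwrite('pics/sb.png',cv2.resize(b,None,fx=.9,fy=.9))
# plate (light grey-green) and tray masks
im=t['im'].astype(int); hsv=cv2.cvtColor(t['im'],cv2.COLOR_BGR2HSV)
m=((hsv[...,2]>130)&(hsv[...,1]<60)).astype(np.uint8); m[:,:340]=0;m[:,470:]=0;m[:150]=0;m[235:]=0
cs=max(cv2.findContours(m,0,2)[0],key=cv2.contourArea); r=cv2.minAreaRect(cs); B=cv2.boxPoints(r)
W=onz(t,B,16); print('plate',W.round(1),W.mean(0), [np.linalg.norm(W[i]-W[i-1]) for i in range(4)])
m=((hsv[...,0]<20)&(hsv[...,1]>90)&(hsv[...,2]>80)).astype(np.uint8); m[:,:200]=0;m[:,320:]=0;m[:180]=0;m[252:]=0
cs=max(cv2.findContours(m,0,2)[0],key=cv2.contourArea); r=cv2.minAreaRect(cs); B=cv2.boxPoints(r)
W=onz(t,B,14); print('tray',W.round(1),W.mean(0), [np.linalg.norm(W[i]-W[i-1]) for i in range(4)])
E
```

```text
plate [[ 604.9  -22.3   16. ]
 [ 654.2 -269.8   16. ]
 [ 526.6 -287.2   16. ]
 [ 478.8  -45.2   16. ]] [ 566.14656112 -156.14988465   16.        ] [np.float64(128.1776234591773), np.float64(252.33800522994392), np.float64(128.86210726474994), np.float64(246.62459799203103)]
tray [[526.1 350.4  14. ]
 [558.7 106.9  14. ]
 [448.9  91.   14. ]
 [416.1 329.7  14. ]] [487.44805986 219.49186398  14.        ] [np.float64(111.92509613010881), np.float64(245.7156409964214), np.float64(110.90961766234545), np.float64(240.9239103146177)]
```

View pics/ta.png

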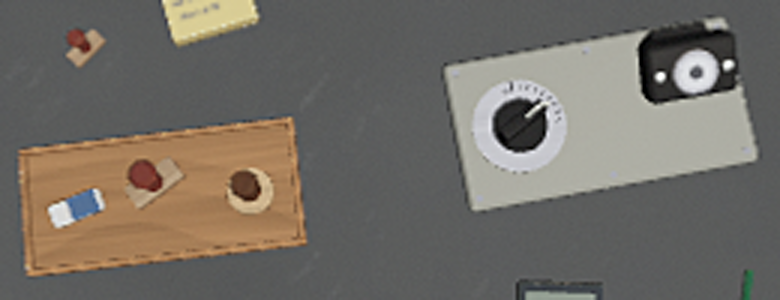

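View pics/sb.png

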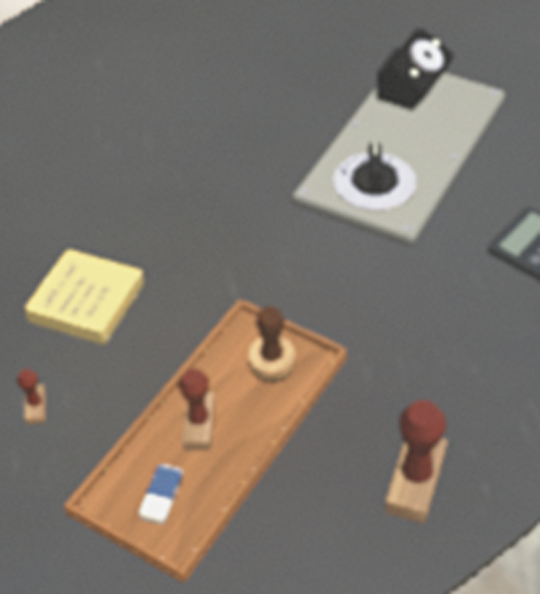

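```bash
cat >> h.py <<'E'
from scipy.spatial.transform import Rotation as Ro
def R_of(st): return Ro.from_euler('xyz',st['tcp_rot']).as_matrix()
def rv(Rm): return Ro.from_matrix(Rm).as_rotvec()
E
python3 - <<'E'
from h import *
from cell import sensors, get_calibration
st=sensors.state(); R=R_of(st); print(R.round(3))
c=get_calibration('wrist'); Rc=np.array(c['R']);tc=np.array(c['t'])
print('cam in tool', (R.T@(-Rc.T@tc-st['eef_pos'])).round(1), (R.T@Rc.T).round(3), np.array(c['mtx']).round(1).tolist(),c['distortion'])
t=load('top0.npz')
# crop px -> full
f=lambda x,y,ox=205,oy=155:(ox+(x+.5)/3-.5,oy+(y+.5)/3-.5)
print('knob disc white centre z~16', onz(t,[f(520,126)],18))
print('bar tips', onz(t,[f(545,103),f(495,146)],49))
print('lens', onz(t,[f(697,72)],74))
print('stamp foot ends z21', onz(t,[f(130,197),f(183,170)],21),'handle top',onz(t,[f(145,175)],74-5))
C=cloud(t)
for (x,y) in [(145,175),(160,188),(240,182),(697,72),(520,125),(75,205)]:
    u,v=map(int,np.round(f(x,y))); print((x,y),C[v-1:v+2,u-1:u+2].reshape(-1,3).mean(0).round(1))
E
```

```text
[[-0.     0.352 -0.936]
 [ 0.001 -0.936 -0.352]
 [-1.    -0.001 -0.   ]]
cam in tool [-204.    -0.7  -68.7] [[ 0.    -0.247  0.969]
 [ 1.    -0.001 -0.   ]
 [ 0.001  0.969  0.247]] [[315.8, 0.0, 313.0], [0.0, 315.8, 195.2], [0.0, 0.0, 1.0]] [-0.01934337  0.          0.          0.          0.        ]
knob disc white centre z~16 [[552.64642886 -87.33205354  18.        ]]
bar tips [[ 566.19595708 -104.41155558   49.        ]
 [ 529.52962015  -63.19107411   49.        ]]
lens [[ 588.04946984 -223.36789951   74.        ]]
stamp foot ends z21 [[485.89627375 242.95374998  21.        ]
 [509.82659462 198.60351998  21.        ]] handle top [[497.91713486 220.70071822  69.        ]]
(145, 175) [497.7 220.4  70.5]
(160, 188) [494.9 217.7  20.9]
(240, 182) [493.7 141.9  72.9]
(697, 72) [ 587.3 -223.4   73.7]
(520, 125) [548.3 -83.8  48.6]
(75, 205) [478.6 290.   17.7]
```

```bash
cat >> h.py <<'E'
def Rdown(phi):
    x=np.array([0,0,-1.]);y=np.array([np.cos(phi),np.sin(phi),0]);return np.c_[x,y,np.cross(x,y)]
def plan(p0,R0,p1,R1,n,op,dec=(1,3),quiet=False):
    """rows for straight line, constant turn; simulates rounded rows"""
    w=rv(R0.T@R1); p=np.array(p0,float);R=R0.copy();out=[]
    for k in range(1,n+1):
        tgt=p0+(p1-p0)*k/n; Rt=R0@Ro.from_rotvec(w*k/n).as_matrix()
        s=np.round(R.T@(tgt-p),dec[0]); r=np.round(rv(R.T@Rt),dec[1])
        out.append(' '.join(f'{v:g}' for v in s)+' '+' '.join(f'{v:g}' for v in r)+f' {op:g}')
        p=p+R@s; R=R@Ro.from_rotvec(r).as_matrix()
    print('; '.join(out)); return p,R
E
python3 - <<'E'
from h import *
from cell import sensors
st=sensors.state()
p,R=st['eef_pos'],R_of(st)
plan(p,R,np.array([551,-86,150.]),Rdown(-2.37),16,95)
E
```

```text
1.9 -21.9 -30.3 0.072 0 0 95; 1.9 -24 -28.7 0.073 0 0 95; 1.9 -26.1 -26.9 0.072 0 0 95; 1.8 -27.9 -24.9 0.073 0 0 95; 1.9 -29.6 -22.8 0.072 0 0 95; 1.9 -31.2 -20.6 0.073 0 0 95; 1.9 -32.7 -18.3 0.072 0 0 95; 1.9 -33.8 -15.9 0.072 0 0 95; 1.9 -34.9 -13.4 0.073 0 0 95; 1.8 -35.9 -10.9 0.072 0 0 95; 1.9 -36.4 -8.2 0.073 0.001 0 95; 1.9 -37 -5.5 0.072 -0 0.001 95; 1.9 -37.3 -2.9 0.073 -0 -0 95; 1.8 -37.5 -0.1 0.072 -0 -0 95; 1.9 -37.3 2.5 0.073 -0 -0 95; 1.8 -37 5.3 0.072 -0 -0 95
```

Request:
servo_tool --steps "2 -22 -30 0.072 0 0 95; 2 -24 -29 0.073 0 0 95; 2 -26 -27 0.072 0 0 95; 2 -28 -25 0.073 0 0 95; 2 -30 -23 0.072 0 0 95; 2 -31 -21 0.073 0 0 95; 2 -33 -18 0.072 0 0 95; 2 -34 -16 0.072 0 0 95"

```text
t: 0.9
eef_pos: [390.7, -329.6, 160.7]
tcp_rot: [-0.788, 1.566, 2.105]
ft_force: [0.1, -0.4, -0.1]
opening: 0.996
```

Request:
servo_tool --steps "2 -35 -13 0.073 0 0 95; 2 -36 -11 0.072 0 0 95; 2 -36 -8 0.073 0 0 95; 2 -37 -5 0.072 0 0 95; 2 -37 -3 0.073 0 0 95; 2 -37 0 0.072 0 0 95; 2 -37 2 0.073 0 0 95; 2 -37 5 0.072 0 0 95"

```text
t: 1.7
eef_pos: [569.8, -76.2, 143.4]
tcp_rot: [0.041, 1.564, 2.33]
ft_force: [0.5, -0.8, 0.6]
opening: 1.002
```

```bash
cat >> h.py <<'E'
def snap(name,fn):
    from cell import sensors, read_camera, get_calibration
    st=sensors.state(); c=get_calibration(name); im,d=read_camera(name)
    c={k:np.array(v) for k,v in c.items()}; np.savez(fn+'.npz',im=im,d=d,p=st['eef_pos'],Rt=R_of(st),**c)
    cv2.imwrite('pics/'+fn+'.png',im); return st
E
python3 - <<'E'
from h import *
st=snap('wrist','w1'); print(st['eef_pos'],st['tcp_rot'],st['qvel'].round(3),st['joints'].round(2))
E
```

```text
[569.84666902 -76.19144099 143.43107271] [0.04142655 1.56380591 2.32970744] [ 0.645  0.264 -0.413  0.004  0.145  1.384] [-0.25  0.46  1.72  0.    0.96  2.17]
```

View pics/w1.png

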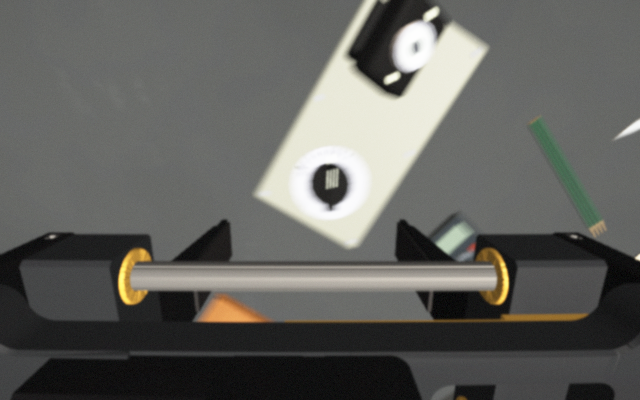

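```bash

python3 - <<'E'
from h import *
st=snap('wrist','w2');st=snap('wrist','w2'); print(st['eef_pos'],st['tcp_rot'],st['qvel'].round(3),st['joints'].round(2))
R=R_of(st);print(R.round(3))
E
```

```text
[570.79971721 -74.47501031 143.01011415] [-0.02716708  1.56357549  2.2651745 ] [-0.064 -0.025  0.049 -0.016 -0.005 -0.138] [-0.25  0.46  1.72  0.01  0.96  2.17]
[[-0.005 -0.751 -0.661]
 [ 0.006 -0.661  0.751]
 [-1.    -0.     0.007]]
```

View pics/w2.png

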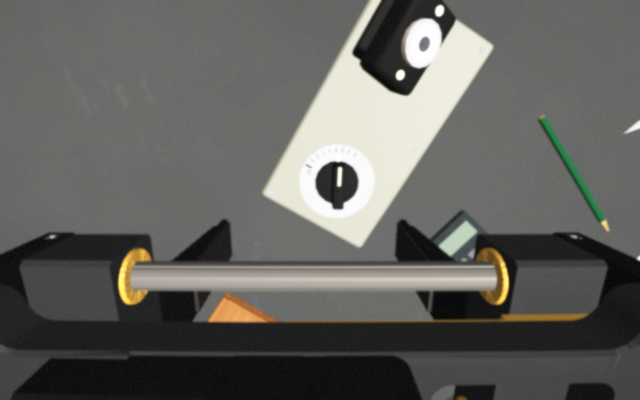

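```bash

python3 - <<'E'
from h import *
w=load('w2.npz')
cv2.imwrite('pics/w2a.png',cv2.resize(w['im'][130:230,260:420],None,fx=5,fy=5,interpolation=2))
cv2.imwrite('pics/w2b.png',cv2.resize(w['im'][0:110,340:500],None,fx=5,fy=5,interpolation=2))
hsv=cv2.cvtColor(w['im'],cv2.COLOR_BGR2HSV); g=w['im'].min(2)
m=((g>130)).astype(np.uint8); m[250:]=0; m[:,:255]=0; m[:,500:]=0
cs=max(cv2.findContours(m,0,1)[0],key=cv2.contourArea).reshape(-1,2)
# lines of long sides & near end via fitLine on contour points near hand-picked segments
def line(a,b,tol=4):
    a,b=np.array(a,float),np.array(b,float);d=(b-a)/np.linalg.norm(b-a);q=cs-a;s=q@d;o=np.abs(q@[-d[1],d[0]])
    sel=cs[(o<tol)&(s>8)&(s<np.linalg.norm(b-a)-8)]
    W=onz(w,sel,16)[:,:2].astype(np.float32); f=cv2.fitLine(W,cv2.DIST_HUBER,0,.01,.01).ravel(); return f,len(sel)
for nm,a,b in [('left',(263,193),(362,22)),('right',(362,246),(493,48)),('end',(263,193),(362,246)),('far',(455,20),(493,48))]:
    f,n=line(a,b); print(nm,n,f.round(3),np.arctan2(f[1],f[0]).round(3))
print(onz(w,[(263.,193),(362,246),(493,48)],16))
E
```

```text
left 122 [ 1.92000e-01 -9.81000e-01  6.19427e+02 -1.09027e+02] -1.377
right 185 [ 1.94000e-01 -9.81000e-01  5.07338e+02 -1.97049e+02] -1.375
end 84 [ 9.81000e-01  1.94000e-01  5.40306e+02 -3.78950e+01] 0.195
far 26 [ 9.81000e-01  1.95000e-01  5.48977e+02 -2.86704e+02] 0.196
[[ 601.67659453  -27.9426411    16.        ]
 [ 478.63290245  -53.70815928   16.        ]
 [ 525.61072824 -288.71681765   16.        ]]
```

View pics/w2a.png

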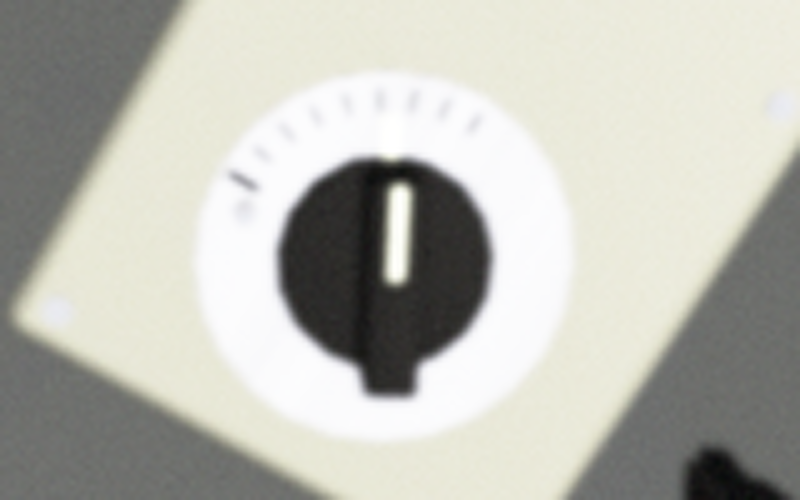

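View pics/w2b.png

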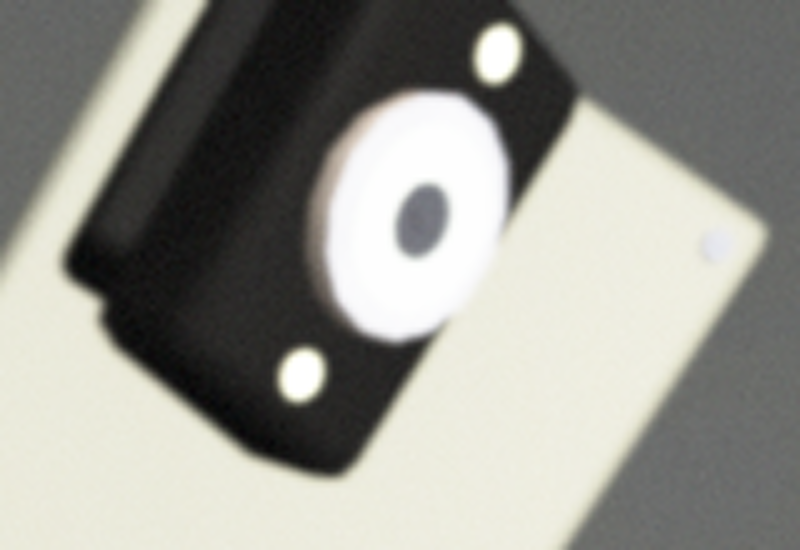

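```bash

python3 - <<'E'
from h import *
w=load('w2.npz'); t=load('top0.npz')
f=lambda x,y,ox,oy:(ox+(x+.5)/5-.5,oy+(y+.5)/5-.5)
print('axis from dial',onz(w,[f(385,256,260,130)],18))
print('axis from disc z25',onz(w,[f(385,259,260,130)],25))
L=onz(w,[f(400,186,260,130),f(395,283,260,130),f(390,395,260,130)],49); print('line',L); d=L[0]-L[1]; print('bar ang',np.arctan2(d[1],d[0]),np.arctan2(*(L[0]-L[2])[[1,0]]))
print('pointer mark on disc',onz(w,[f(391,140,260,130),f(243,180,260,130)],np.array(17)))
print('lens',onz(w,[f(423,221,340,0)],74))
ax=np.array([np.cos(.195),np.sin(.195)]);ay=np.array([-ax[1],ax[0]])
W=lambda a,b,o:o+a*ax+b*ay
# plate centre from edges
from numpy.linalg import solve
n=ay*0
l=np.array([619.427,-109.027])@ax; r=np.array([507.338,-197.049])@ax; e=np.array([540.306,-37.895])@ay; fr=np.array([548.977,-286.704])@ay
print('plate w',l-r,e-fr); o=(l+r)/2*ax+(e+fr)/2*ay; print('centre',o)
for p in [onz(w,[f(385,256,260,130)],18)[0],onz(w,[f(423,221,340,0)],74)[0]]:
    q=p[:2]-o; print('in stand',q@ax,q@ay)
E
```

```text
axis from dial [[551.41440405 -90.59103716  18.        ]]
axis from disc z25 [[552.37699486 -90.89241353  25.        ]]
line [[ 564.61591779 -105.95798922   49.        ]
 [ 552.53263031  -91.34904349   49.        ]
 [ 537.97586999  -73.99565852   49.        ]]
bar ang -0.8797387483046936 -0.8759699410336181
pointer mark on disc [[ 566.99526918 -109.63859713   17.        ]
 [ 584.70858925  -82.82167343   17.        ]]
lens [[ 585.29541258 -225.47252385   74.        ]]
plate w 127.02037017260477 245.77363923761988
centre [ 564.43941785 -158.38921709]
in stand 0.35885896257903127 69.0370582037351
in stand 7.462225120031571 -69.85311560045287
```

```bash

python3 - <<'E'
from h import *
from cell import sensors
st=sensors.state()
p,R=st['eef_pos'],R_of(st); print(p)
p,R=plan(p,R,np.array([551.5,-90.3,70.]),Rdown(-2.449),6,40)
E
```

```text
[569.66751581 -76.00270092 143.04985958]
12.2 3.8 0.1 0.005 0.001 -0 40; 12.2 3.9 0.1 0.005 0.001 -0 40; 12.1 3.8 0.2 0.005 0.002 -0 40; 12.2 3.9 0.1 0.006 0.001 -0 40; 12.2 3.8 0.1 0.005 0.001 -0.001 40; 12.2 3.9 0.1 0.005 0.001 0 40
```

Request:
servo_tool --steps "12 4 0 0.005 0.001 0 40; 12 4 0 0.005 0.001 0 40; 12 4 0 0.005 0.001 0 40; 12 4 0 0.005 0.001 0 40; 12 4 0 0.005 0.001 0 40; 12 3 0 0.005 0.001 0 40; 0 0 0 0 0 0 40; 0 0 0 0 0 0 40"

```text
t: 2.65
eef_pos: [546.8, -97.2, 68.8]
tcp_rot: [0.815, 1.567, 3.081]
ft_force: [-0.2, -0.2, 0.4]
opening: 0.432
```

```bash

python3 - <<'E'
from h import *
from cell import sensors
st=sensors.state()
p,R=st['eef_pos'],R_of(st); print(p,st['qvel'].round(2),st['opening']);print(R.round(4))
p,R=plan(p,R,np.array([551.5,-90.3,30.]),Rdown(-2.449),4,40)
E
```

```text
[546.8067932  -97.21837842  68.76216639] [-0.01  0.    0.01 -0.   -0.   -0.01] 0.43150374097625604
[[-4.000e-03 -7.681e-01 -6.403e-01]
 [ 2.000e-04 -6.403e-01  7.681e-01]
 [-1.000e+00  2.900e-03  2.800e-03]]
9.7 -2 0.6 0.001 0.001 -0.001 40; 9.7 -2.1 0.5 0 0 -0 40; 9.7 -2 0.6 0.001 0.001 -0.001 40; 9.7 -2 0.5 0 0.001 -0.001 40
```

Request:
servo_tool --steps "8 -3 1 0 0 0 40; 8 -3 1 0 0 0 40; 8 -2 0 0 0 0 40; 0 0 0 0 0 0 40; 8 0 0 0 0 0 40; 4 0 0 0 0 0 40; 0 0 0 0 0 0 40; 0 0 0 0 0 0 40"

```text
t: 3.45
eef_pos: [552.6, -90.2, 30.7]
tcp_rot: [0.952, 1.568, -3.064]
ft_force: [-0.4, 1.0, 0.7]
opening: 0.418
```

```bash

python3 - <<'E'
from h import *
from cell import sensors
st=sensors.state()
p,R=st['eef_pos'],R_of(st); print(p,st['qvel'].round(2),st['opening'],st['ft_force']);print(R.round(4))
p,R=plan(p,R,np.array([551.5,-90.3,30.]),Rdown(-2.449),1,40)
E
```

```text
[552.55179253 -90.18451021  30.71926527] [-0.  0.  0.  0. -0. -0.] 0.41827039140459105 [-0.40267555  0.96009968  0.65240722]
[[-2.600e-03 -7.673e-01 -6.412e-01]
 [-2.000e-04 -6.412e-01  7.673e-01]
 [-1.000e+00  2.100e-03  1.500e-03]]
0.7 0.9 0.6 0.004 0.002 -0.002 40
```

Well placed. Close, then look at the grip force.

Request:
servo_tool --steps "0 0 0 0 0 0 5; 0 0 0 0 0 0 5; 0 0 0 0 0 0 5; 0 0 0 0 0 0 5; 0 0 0 0 0 0 5; 0 0 0 0 0 0 5; 0 0 0 0 0 0 5; 0 0 0 0 0 0 5"

```text
t: 4.25
eef_pos: [552.9, -90.4, 31.6]
tcp_rot: [1.388, 1.57, -2.628]
ft_force: [-0.5, 0.3, 0.1]
opening: 0.05
```

```bash
python3 - <<'E'
from h import *
from cell import sensors
st=sensors.state();print(st['eef_pos'],st['tcp_rot'],st['opening'],st['ft_force'],st['moment']);print(R_of(st).round(3))
E
```

```text
[552.94887112 -90.41599253  31.61651113] [ 1.38831835  1.56951239 -2.62805213] 0.05010829653018043 [-0.51424038  0.25314227  0.09330668] [0.06970074 0.0439077  0.01909022]
[[-0.001 -0.767 -0.641]
 [-0.001 -0.641  0.767]
 [-1.     0.001  0.   ]]
```

```bash
python3 - <<'E'
from h import *
snap('wrist','w3');snap('scene','s3')
w=load('w3.npz');s=load('s3.npz')
a=cv2.resize(w['im'],(640,400)); b=cv2.resize(s['im'][80:240,250:450],None,fx=3,fy=3,interpolation=2)
cv2.imwrite('pics/w3a.png',a);cv2.imwrite('pics/s3a.png',b)
E
```

```text
(no output)
```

View pics/w3a.png

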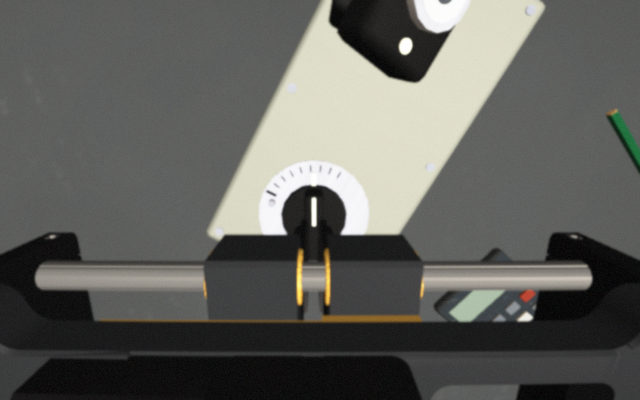

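View pics/s3a.png

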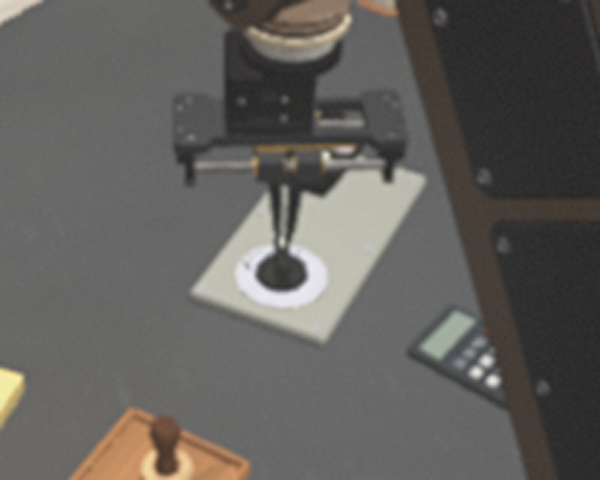

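```bash
python3 - <<'E'
from h import *
w=load('w3.npz')
print('tcp',proj(w,[w['p']]),'grasp',proj(w,[w['p']-19*w['Rt'][:,0]]),'knob z25',proj(w,[[551.4,-90.6,25]]),proj(w,[[551.4,-90.6,49]]))
a=cv2.resize(w['im'][150:330,230:400],None,fx=4,fy=4,interpolation=2)[:600]
cv2.imwrite('pics/w3b.png',cv2.convertScaleAbs(a,alpha=2.2,beta=20))
s=load('s3.npz');print(proj(s,[w['p']]))
u,v=proj(s,[w['p']])[0].astype(int)
cv2.imwrite('pics/s3b.png',cv2.convertScaleAbs(cv2.resize(s['im'][v-45:v+25,u-40:u+40],None,fx=8,fy=8,interpolation=2),alpha=2,beta=20))
E
```

```text
tcp [[312.84324337 218.39104913]] grasp [[312.84260191 228.11809113]] knob z25 [[314.69832417 216.53890033]] [[314.96365223 228.50617362]]
[[343.4630658  166.78477531]]
```

View pics/w3b.png

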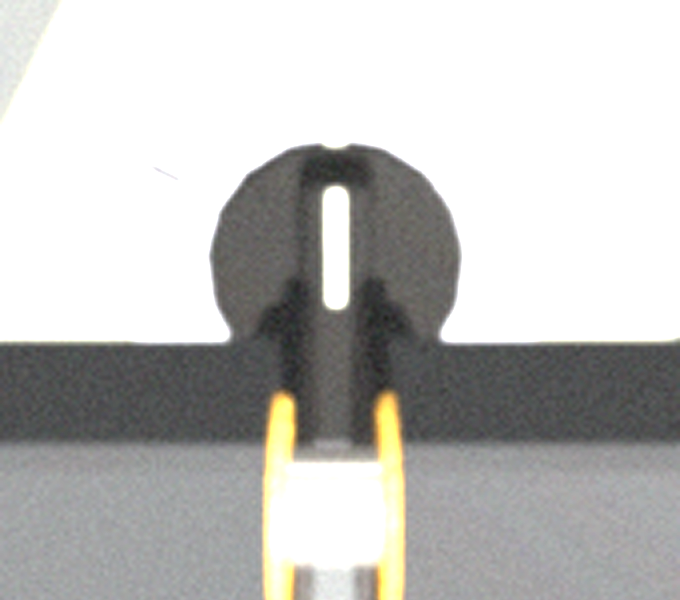

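View pics/s3b.png

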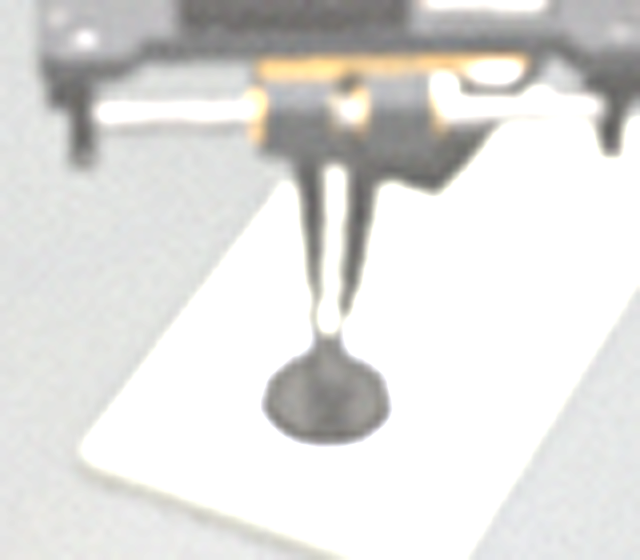

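Request:
servo_tool --steps "0 0 0 0 0 0 0; -0 0 0 -0.13 0 0 0; 0 0 0 -0.14 0 0 0; 0 0 0 -0.14 0 0 0; 0 0 0 -0.14 0 0 0; 0 0 0 -0.14 0 0 0; 0 0 0 -0.14 0 0 0; 0 0 0 -0.1 0 0 0"

```text
t: 5.15
eef_pos: [552.9, -90.4, 31.5]
tcp_rot: [0.324, 1.569, -2.727]
ft_force: [0.1, -1.1, 0.1]
opening: 0.005
```

```bash
python3 - <<'E'
from h import *
from cell import sensors
snap('wrist','w4')
st=sensors.state();print(st['eef_pos'],st['opening'],st['ft_force'],st['moment'].round(2));R=R_of(st);print(R.round(3),np.arctan2(R[1,1],R[0,1]),'want',.195-np.pi/2)
w=load('w4.npz'); cv2.imwrite('pics/w4b.png',cv2.convertScaleAbs(cv2.resize(w['im'][130:270,220:410],None,fx=4,fy=4,interpolation=2),alpha=1.8,beta=10))
E
```

```text
[552.90181157 -90.41750387  31.47105546] 0.0036261068308972044 [0.0329834  0.92073925 0.45189736] [0.01 0.01 0.01]
[[-0.001  0.096 -0.995]
 [-0.001 -0.995 -0.096]
 [-1.     0.     0.001]] -1.4749988479004306 want -1.3757963267948965
```

View pics/w4b.png

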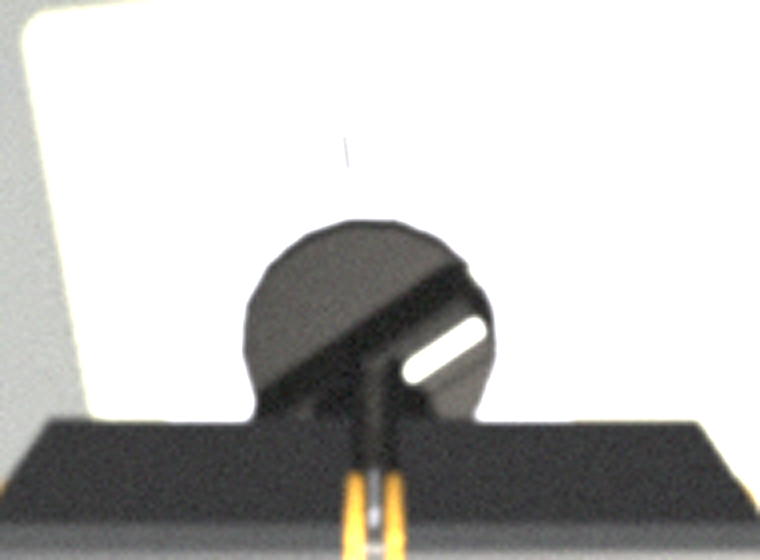

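```bash
python3 - <<'E'
from h import *
w=load('w4.npz'); C=cloud(w)
print('tcp',proj(w,[w['p']]))
for x,y in [(375,350),(375,380),(375,410),(375,440),(330,370),(445,350),(300,280),(420,410),(450,410),(350,150),(100,100),(560,380),(310,410)]:
    u=int(220+x/4);v=int(130+y/4);print((x,y),(u,v),w['d'][v,u],C[v,u].round(1), (w['Rt'].T@(C[v,u]-w['p'])).round(1))
E
```

```text
tcp [[314.01377525 218.71390716]]
(375, 350) (313, 217) 198.55891 [559.  -89.2  46.5] [-15.   -0.7  -6.2]
(375, 380) (313, 225) 174.71252 [562.2 -88.9  70.2] [-38.8  -0.7  -9.4]
(375, 410) (313, 232) 163.62245 [562.5 -88.8  81.6] [-50.2  -0.7  -9.6]
(375, 440) (313, 240) 153.64365 [562.3 -88.9  92. ] [-60.5  -0.7  -9.4]
(330, 370) (302, 222) 204.85765 [553.2 -82.5  41.3] [-9.8 -7.8 -1. ]
(445, 350) (331, 217) 196.2823 [ 560.7 -100.2   48.6] [-17.1  10.5  -6.9]
(300, 280) (295, 200) 218.24358 [563.  -76.3  24.8] [  6.7 -13.1 -11.4]
(420, 410) (325, 232) 159.68591 [564.4 -94.8  85.3] [-53.9   5.4 -11. ]
(450, 410) (332, 232) 224.96837 [ 541.6 -104.3   24. ] [ 7.5 12.8 12.5]
(350, 150) (307, 167) 220.08519 [585.5 -82.6  17.3] [ 14.1  -4.9 -33.2]
(100, 100) (245, 155) 219.59792 [589.8 -38.9  15.7] [ 15.7 -48.  -41.4]
(560, 380) (360, 225) 229.74043 [ 546.7 -124.6   18.3] [13.3 33.5  9.3]
(310, 410) (297, 232) 199.90868 [548.5 -79.9  47.5] [-16.  -10.8   3.5]
```

```bash
python3 - <<'E'
from h import *
w=load('w4.npz'); C=cloud(w)
for v in range(205,240,2):
    print(v,[tuple((w['Rt'].T@(C[v,u]-w['p'])).round(0).astype(int)) for u in (304,308,311,313,315,317,320,324)])
a=cv2.resize(w['im'][190:250,275:355],None,fx=9,fy=9,interpolation=2)
cv2.imwrite('pics/w4c.png',cv2.convertScaleAbs(a,alpha=3,beta=0))
E
```

```text
205 [(np.int64(6), np.int64(-7), np.int64(-8)), (np.int64(7), np.int64(-4), np.int64(-8)), (np.int64(8), np.int64(-2), np.int64(-8)), (np.int64(7), np.int64(-1), np.int64(-8)), (np.int64(6), np.int64(1), np.int64(-8)), (np.int64(7), np.int64(2), np.int64(-8)), (np.int64(2), np.int64(4), np.int64(-9)), (np.int64(-4), np.int64(7), np.int64(-11))]
207 [(np.int64(8), np.int64(-7), np.int64(-6)), (np.int64(7), np.int64(-4), np.int64(-6)), (np.int64(7), np.int64(-2), np.int64(-6)), (np.int64(8), np.int64(-1), np.int64(-6)), (np.int64(5), np.int64(1), np.int64(-7)), (np.int64(1), np.int64(2), np.int64(-8)), (np.int64(-3), np.int64(4), np.int64(-9)), (np.int64(-11), np.int64(6), np.int64(-11))]
209 [(np.int64(7), np.int64(-7), np.int64(-5)), (np.int64(8), np.int64(-4), np.int64(-4)), (np.int64(7), np.int64(-2), np.int64(-5)), (np.int64(2), np.int64(-1), np.int64(-6)), (np.int64(-1), np.int64(1), np.int64(-7)), (np.int64(-3), np.int64(2), np.int64(-8)), (np.int64(-7), np.int64(4), np.int64(-9)), (np.int64(-13), np.int64(6), np.int64(-11))]
211 [(np.int64(8), np.int64(-7), np.int64(-3)), (np.i
[... 4702 characters left out ...]
np.int64(-35)), (np.int64(-61), np.int64(-3), np.int64(-11)), (np.int64(-56), np.int64(-2), np.int64(-9)), (np.int64(-56), np.int64(-1), np.int64(-9)), (np.int64(-56), np.int64(0), np.int64(-9)), (np.int64(-59), np.int64(1), np.int64(-10)), (np.int64(-119), np.int64(1), np.int64(-35)), (np.int64(-118), np.int64(3), np.int64(-34))]
239 [(np.int64(-121), np.int64(-3), np.int64(-35)), (np.int64(-63), np.int64(-3), np.int64(-11)), (np.int64(-59), np.int64(-2), np.int64(-9)), (np.int64(-58), np.int64(-1), np.int64(-9)), (np.int64(-59), np.int64(0), np.int64(-9)), (np.int64(-59), np.int64(1), np.int64(-9)), (np.int64(-120), np.int64(1), np.int64(-34)), (np.int64(-121), np.int64(2), np.int64(-34))]
```

View pics/w4c.png

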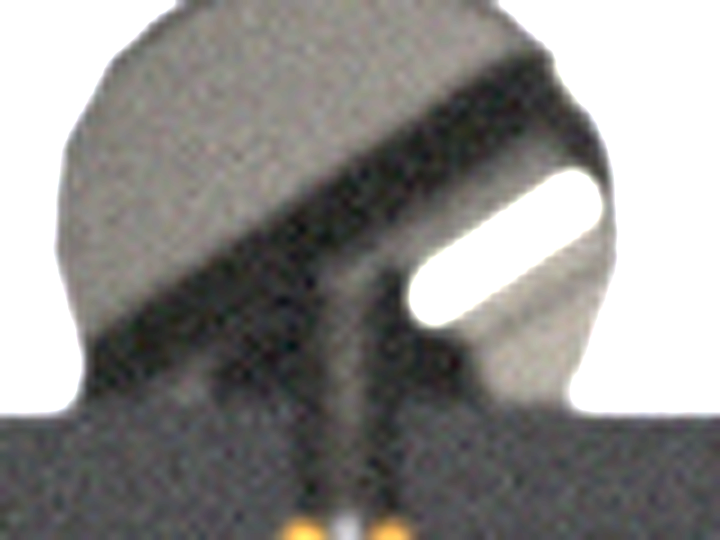

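```bash
python3 - <<'E'
from h import *
w=load('w2.npz'); C=cloud(w); T=(C-w['p'])@w['Rt']
m=(np.abs(T[...,2])<25)&(T[...,0]>-110)&(T[...,0]<30)&(np.abs(T[...,1])<75)&(w['d']>0)
P=T[m]; print(len(P))
for a in range(-110,30,8):
    q=P[(P[:,0]>=a)&(P[:,0]<a+8)]
    if len(q): print(a,len(q),'y',q[:,1].min().round(),q[:,1].max().round(),'absy',np.abs(q[:,1]).min().round(1),np.abs(q[:,1]).max().round(1),'z',q[:,2].min().round(),q[:,2].max().round())
E
```

```text
4881
-110 670 y -50.0 50.0 absy 48.1 49.9 z -11.0 6.0
-102 586 y -50.0 50.0 absy 48.3 49.9 z -6.0 11.0
-94 603 y -58.0 58.0 absy 46.9 58.0 z -12.0 13.0
-86 587 y -58.0 58.0 absy 46.8 58.4 z -12.0 12.0
-78 487 y -57.0 57.0 absy 46.8 57.2 z -11.0 11.0
-70 472 y -57.0 57.0 absy 46.7 56.6 z -11.0 1.0
-62 459 y -55.0 55.0 absy 46.8 55.3 z -11.0 4.0
-54 445 y -54.0 54.0 absy 46.7 54.4 z -11.0 9.0
-46 394 y -54.0 54.0 absy 46.8 53.9 z -12.0 11.0
-38 178 y -52.0 52.0 absy 46.9 51.7 z -11.0 11.0
```

```bash
python3 - <<'E'
from h import *
for fn in('w2','w3'):
    w=load(fn+'.npz'); C=cloud(w); T=(C-w['p'])@w['Rt']
    m=(T[...,2]<-7)&(T[...,2]>-14)&(T[...,0]>-60)&(T[...,0]<-22)&(np.abs(T[...,1])<60)&(w['d']>0)
    print(fn,np.histogram(T[m][:,0],np.arange(-60,-20,2)), np.percentile(T[m][:,0],[99,100]), 'y range', T[m][:,1].min(),T[m][:,1].max())
E
```

```text
w2 (array([76, 59, 56, 56, 54, 47, 48, 43, 36, 29, 34, 37, 25,  5,  0,  0,  0,
        0,  0]), array([-60, -58, -56, -54, -52, -50, -48, -46, -44, -42, -40, -38, -36,
       -34, -32, -30, -28, -26, -24, -22])) [-34.24243249 -33.02259247] y range -55.20916602907158 55.32503832758633
w3 (array([29, 31, 46, 38, 42, 38, 35, 28, 22, 22, 21, 24, 18,  2,  0,  0,  0,
        0,  0]), array([-60, -58, -56, -54, -52, -50, -48, -46, -44, -42, -40, -38, -36,
       -34, -32, -30, -28, -26, -24, -22])) [-34.44274753 -33.57581924] y range -9.9985724047927 10.743966203671436
```

Request:
servo_tool --steps "0 0 0 0.13 0 0 40; 0 0 0 0.14 0 0 40; 0 0 0 0.14 0 0 40; 0 0 0 0.14 0 0 40; 0 0 0 0.14 0 0 40; 0 0 0 0.14 0 0 40; 0 0 0 0.12 0 0 40; 0 0 0 0 0 0 40"

```text
t: 6.0
eef_pos: [552.9, -90.4, 31.4]
tcp_rot: [1.276, 1.569, -2.776]
ft_force: [0.6, -0.2, -0.3]
opening: 0.419
```

```bash
python3 - <<'E'
from h import *
from cell import sensors
st=sensors.state()
p,R=st['eef_pos'],R_of(st); print(p,st['qvel'].round(2),st['opening'],np.arctan2(R[1,1],R[0,1]))
p,R=plan(p,R,np.array([551.5,-90.3,-2.]),Rdown(-2.449),3,40)
E
```

```text
[552.88199662 -90.39672608  31.39417966] [ 0.    0.   -0.   -0.   -0.   -0.07] 0.41943140701836545 -2.480839908095667
11.1 0.3 0.3 -0.011 0 -0.001 40; 11.2 0.4 0.3 -0.01 0 -0 40; 11.1 0.3 0.3 -0.011 0 -0.001 40
```

Request:
servo_tool --steps "9 1 1 -0.01 0 0 40; 9 0 0 -0.01 0 0 40; 8 0 0 -0.01 0 0 40; 5 0 0 0 0 0 40; 0 0 0 0 0 0 40; 0 0 0 0 0 0 0; 0 0 0 0 0 0 0; 0 0 0 0 0 0 0"

```text
t: 6.8
eef_pos: [551.0, -90.1, -3.2]
tcp_rot: [0.942, 1.568, -3.069]
ft_force: [0.8, 1.1, -0.8]
opening: 0.224
```

```bash
python3 - <<'E'
from h import *
from cell import sensors
st=sensors.state()
p,R=st['eef_pos'],R_of(st); print(p,st['ft_force'],st['moment'].round(2),st['opening'],np.arctan2(R[1,1],R[0,1]))
E
```

```text
[550.96445823 -90.11894606  -3.15352769] [ 0.7539016   1.0609011  -0.77446384] [ 0.1   0.01 -0.01] 0.2243388751335104 -2.440215081351696
```

Request:
servo_tool --steps "0 0 0 0 0 0 0; 0 0 0 0 0 0 0; 0 0 0 0 0 0 0; 0 0 0 -0.08 0 0 0; 0 0 0 -0.12 0 0 0; 0 0 0 -0.12 0 0 0; 0 0 0 -0.12 0 0 0; 0 0 0 -0.12 0 0 0"

```text
t: 7.6
eef_pos: [551.8, -89.7, -2.8]
tcp_rot: [0.545, 1.57, -2.887]
ft_force: [1.5, -0.3, -1.7]
opening: 0.123
```

```bash
python3 - <<'E'
from h import *
from cell import sensors
st=sensors.state()
p,R=st['eef_pos'],R_of(st); print(p,st['ft_force'],st['moment'].round(2),st['opening'],np.arctan2(R[1,1],R[0,1]),st['qvel'].round(2))
E
```

```text
[551.77708592 -89.66562755  -2.84597621] [ 1.49070129 -0.25179844 -1.65721048] [ 0.03 -0.11 -0.03] 0.12345722895480633 -1.861491100933722 [-0.   -0.    0.    0.   -0.   -1.24]
```

Request:
servo_tool --steps "0 0 0 -0.12 0 0 0; 0 0 0 -0.12 0 0 0; 0 0 0 -0.1 0 0 0; 0 0 0 -0.06 0 0 0; 0 0 0 -0.04 0 0 0; 0 0 0 -0.03 0 0 0; 0 0 0 -0.03 0 0 0; 0 0 0 -0.03 0 0 0"

```text
t: 8.4
eef_pos: [551.9, -89.7, -2.8]
tcp_rot: [-3.012, 1.57, 0.393]
ft_force: [-0.3, 0.3, -2.9]
opening: 0.129
```

```bash
python3 - <<'E'
from h import *
from cell import sensors
st=snap('wrist','w5')
p,R=st['eef_pos'],R_of(st); print(p,st['ft_force'],st['moment'].round(2),st['opening'],np.arctan2(R[1,1],R[0,1]),st['qvel'].round(2))
E
```

```text
[551.92169064 -89.69143968  -2.8072098 ] [-0.29807011  0.31233945 -2.94170454] [-0.01 -0.1  -0.75] 0.1294910478255535 -1.3076877853850215 [-0.   -0.    0.    0.01 -0.   -0.3 ]
```

View pics/w5.png

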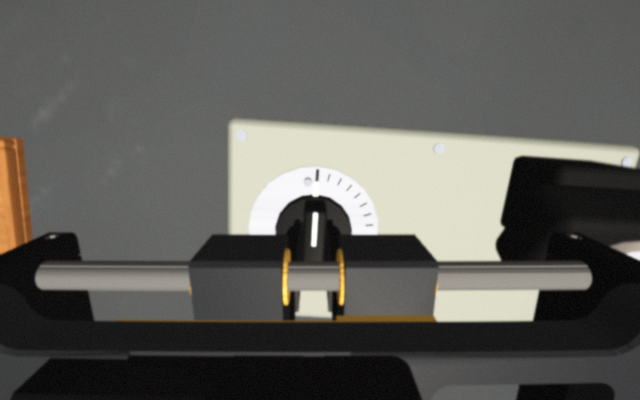

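Request:
servo_tool --steps "0 0 0 0 0 0 60; 0 0 0 0 0 0 60; 0 0 0 0 0 0 60; -5 0 0 0 0 0 60; -15 0 0 0 0 0 60; -20 0 0 0 0 0 60; -20 0 0 0 0 0 60; -20 0 0 0 0 0 60"

```text
t: 9.25
eef_pos: [550.6, -89.6, 79.3]
tcp_rot: [-0.41, 1.567, 2.996]
ft_force: [0.4, -0.1, 1.1]
opening: 0.626
```

```bash
python3 - <<'E'
from h import *
from cell import sensors
st=sensors.state()
p,R=st['eef_pos'],R_of(st); print(p,st['ft_force'],st['opening'],np.arctan2(R[1,1],R[0,1]),st['qvel'].round(2))
plan(p,R,np.array([440,190,120.]),Rdown(-1.07),8,60)
E
```

```text
[550.63219961 -89.61515041  79.29394916] [ 0.4235304  -0.09055423  1.05407779] 0.6256612918238214 -1.3072547143178166 [ 0.   -0.3  -0.17  0.    0.47  0.  ]
-5 -37.4 4.3 -0.03 0 0 60; -5 -37.4 3.1 -0.029 0.001 0 60; -5.1 -37.6 2.1 -0.03 0 0.001 60; -5 -37.5 0.9 -0.03 0.001 -0 60; -5.1 -37.6 -0.2 -0.029 0 0 60; -5 -37.6 -1.3 -0.03 0 0 60; -5.1 -37.5 -2.5 -0.03 0.001 0.001 60; -5.1 -37.4 -3.5 -0.029 0 -0 60
```

Request:
servo_tool --steps "-6 -38 5 -0.03 0 0 60; -6 -38 4 -0.03 0 0 60; -6 -38 3 -0.03 0 0 60; -5 -38 2 -0.03 0 0 60; -5 -38 1 -0.03 0 0 60; -5 -38 0 -0.03 0 0 60; -5 -35 0 -0.03 0 0 60; 0 -10 0 0 0 0 60"

```text
t: 10.05
eef_pos: [439.2, 167.5, 124.9]
tcp_rot: [2.55, 1.563, -0.115]
ft_force: [0.1, -1.3, 0.7]
opening: 0.63
```

```bash
python3 - <<'E'
from h import *
from cell import sensors
st=snap('wrist','w6');st=snap('wrist','w6')
p,R=st['eef_pos'],R_of(st); print(p,st['ft_force'],st['opening'],np.arctan2(R[1,1],R[0,1]),st['qvel'].round(2))
E
```

```text
[439.18620427 167.47751086 124.67854893] [-0.03939076 -0.03739161 -0.30762255] 0.6326603957708371 -1.0945297082262644 [-0.06  0.02 -0.01 -0.01 -0.01 -0.05]
```

View pics/w6.png

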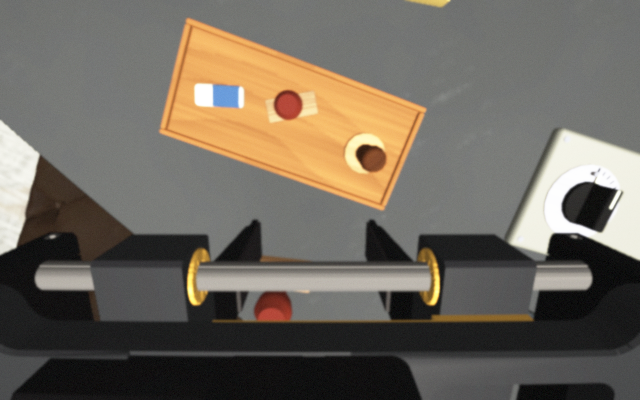

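```bash
python3 - <<'E'
from h import *
w=load('w6.npz'); x0,y0=250,75
cv2.imwrite('pics/w6a.png',cv2.resize(w['im'][75:140,250:335],None,fx=9,fy=9,interpolation=2))
hsv=cv2.cvtColor(w['im'],cv2.COLOR_BGR2HSV)
red=((hsv[...,0]<8)|(hsv[...,0]>172))&(hsv[...,1]>140); red[:75]=0;red[140:]=0;red[:,:250]=0;red[:,335:]=0
red=red.astype(np.uint8); c=max(cv2.findContours(red,0,1)[0],key=cv2.contourArea);print('red',cv2.minEnclosingCircle(c))
C=cloud(w)
ys,xs=np.nonzero(red); P=C[ys,xs]; print('red top z',np.percentile(P[:,2],[5,50,95]), 'xy',P[P[:,2]>60][:,:2].mean(0))
s=C[75:140,250:335].reshape(-1,3); foot=s[(s[:,2]>17)&(s[:,2]<25)]
foot=foot[:, :2].astype(np.float32); print('foot',len(foot),cv2.minAreaRect(foot), foot.mean(0))
d=C[...,2]; np.set_printoptions(linewidth=200); print(d[80:135:4,255:335:5].round(0).astype(int))
E
```

```text
red ((288.0, 104.5), 13.865524291992188)
red top z [64.35198864 69.29296974 70.95534255] xy [498.15566389 221.05935073]
foot 443 ((497.8514099121094, 221.54449462890625), (21.797555923461914, 47.58558654785156), 37.610191345214844) [499.6465 218.5105]
[[  5   7   5   4   4   3   4   4   4   5   5   5   7   3   3   5]
 [  3   3   3   4   4   4   4   6   5   4   5   4   4   4   6   4]
 [  4   4   5   5   4   4   4   4   5   5   4   4   6   5   5   4]
 [  6   6   4   4   4  62  67  66  61   5  17  17   4   4   5   5]
 [  5   4   4   4   3  68  70  71  68  17  17  17   4   4   6   4]
 [  6   5  16  19  65  70  70  70  69  64  17  16  17   3   4   6]
 [  4   4   5  16  66  71  69 329  68  66  17  18  18   4   5   5]
 [  4   6   5  18  64  71  70  69  70  64  17  18  17   3   5   5]
 [  5   4   6  17  62  69  71  69  69  63  18  18  17   5   5   5]
 [  5   4   4  17  18  65  68  68  64  17  17   5   5   5   4   3]
 [  3   4   5  17  17  18   9   4   5   5   5   4   5   5   4   5]
 [  6   5   5   5   5   5   6   4   6   4   5   5   5   3   5   3]
 [  5   5   5   3   3   4   5   5   4   4   4   6   5   4   4   3]
 [  4   4   5   5   5   4   4   5   4   4   4   5   6   5   5   4]]
```

View pics/w6a.png

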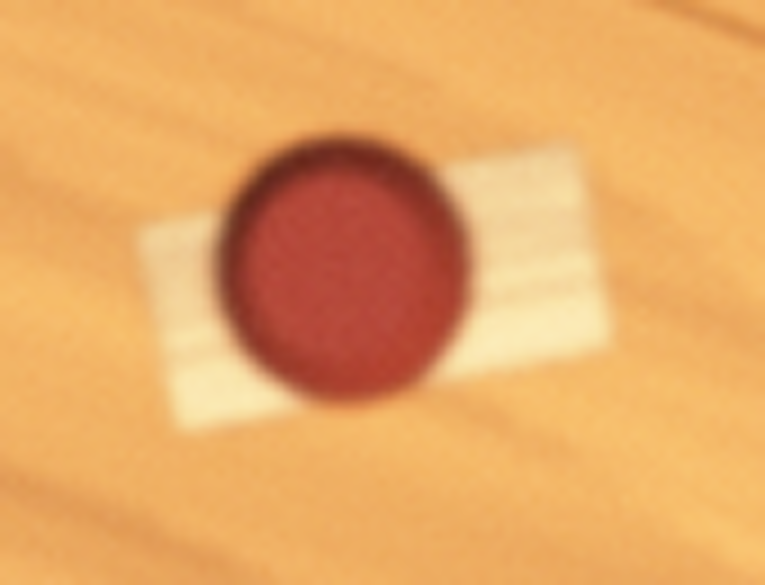

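```bash
python3 - <<'E'
from h import *
w=load('w6.npz'); 
q=[(250+(x+.5)/9-.5,75+(y+.5)/9-.5) for x,y in [(140,228),(575,145),(612,345),(182,432)]]
for z in (17.5,20.5):
    W=onz(w,q,z); print(z,W.round(1).tolist(),W.mean(0), [np.linalg.norm(W[i]-W[i-1]).round(1) for i in range(4)])
    a=W[0]-W[1];b=W[3]-W[2];c=W[1]-W[2];e=W[0]-W[3];print([np.arctan2(v[1],v[0]).round(3) for v in (a,b,c,e)])
print('handle at z 68',onz(w,[(288,104.5)],66))
E
```

```text
17.5 [[492.1, 246.3, 17.5], [520.5, 209.4, 17.5], [504.2, 196.6, 17.5], [475.2, 233.3, 17.5]] [497.98063815 221.4092819   17.5       ] [np.float64(21.3), np.float64(46.5), np.float64(20.7), np.float64(46.8)]
[np.float64(2.226), np.float64(2.24), np.float64(0.667), np.float64(0.653)]
20.5 [[492.2, 245.8, 20.5], [520.2, 209.3, 20.5], [504.2, 196.6, 20.5], [475.4, 233.0, 20.5]] [497.98548084 221.2019559   20.5       ] [np.float64(21.1), np.float64(46.1), np.float64(20.5), np.float64(46.4)]
[np.float64(2.226), np.float64(2.24), np.float64(0.667), np.float64(0.653)]
handle at z 68 [[498.26100739 221.20874736  66.        ]]
```

```bash
python3 - <<'E'
from h import *
from cell import sensors
st=sensors.state()
p,R=st['eef_pos'],R_of(st); print(p,st['opening'])
plan(p,R,np.array([498.1,221.3,75.]),Rdown(-.912),5,55)
E
```

```text
[439.98199977 166.22778379 124.35615095] 0.6332356988015847
9.9 -4.5 -15.3 -0.037 -0.001 -0.001 55; 10 -3.9 -15.5 -0.036 -0.001 -0.001 55; 9.9 -3.4 -15.6 -0.037 -0.001 -0.001 55; 9.9 -2.8 -15.8 -0.036 -0.001 -0.001 55; 9.9 -2.2 -15.8 -0.037 -0.001 -0.001 55
```

Request:
servo_tool --steps "10 -4 -15 -0.037 -0.001 -0.001 55; 10 -4 -15 -0.036 -0.001 -0.001 55; 10 -3 -15 -0.037 -0.001 -0.001 55; 10 -3 -15 -0.036 -0.001 -0.001 55; 8 -2 -12 -0.03 -0.001 -0.001 55; 0 0 0 0 0 0 55; 0 0 0 0 0 0 55; 0 0 0 0 0 0 55"

```text
t: 10.95
eef_pos: [499.7, 211.1, 74.5]
tcp_rot: [1.402, 1.57, -1.091]
ft_force: [0.1, 0.1, -0.1]
opening: 0.579
```

```bash
python3 - <<'E'
from h import *
from cell import sensors
st=sensors.state()
p,R=st['eef_pos'],R_of(st); print(p,st['opening'],st['qvel'].round(2),np.arctan2(R[1,1],R[0,1]))
plan(p,R,np.array([498.1,221.3,7.]),Rdown(-.912),4,55)
E
```

```text
[499.66300942 211.07863     74.49134068] 0.5785414806902558 [-0.01 -0.01  0.    0.    0.    0.  ] -0.9226415770479596
16.9 -2.3 -1.2 -0.003 0 -0 55; 16.8 -2.3 -1.3 -0.002 0 -0.001 55; 16.9 -2.2 -1.2 -0.003 0 0 55; 16.9 -2.3 -1.3 -0.003 0 -0 55
```

Request:
servo_tool --steps "3 -4 -2 -0.005 0 0 55; 3 -3 -2 -0.005 0 0 55; 0 0 0 0 0 0 55; 15 0 0 0 0 0 55; 15 0 0 0 0 0 55; 15 0 0 0 0 0 55; 5 0 0 0 0 0 55; 0 0 0 0 0 0 55"

```text
t: 11.75
eef_pos: [498.5, 219.8, 18.9]
tcp_rot: [2.502, 1.567, 0.019]
ft_force: [-0.1, 0.0, -0.1]
opening: 0.578
```

```bash
python3 - <<'E'
from h import *
from cell import sensors
st=snap('wrist','w7')
p,R=st['eef_pos'],R_of(st); print(p,st['opening'],st['qvel'].round(2),np.arctan2(R[1,1],R[0,1]),st['ft_force'])
plan(p,R,np.array([498.1,221.3,7.]),Rdown(-.912),1,55)
E
```

```text
[498.47230951 219.81550744  18.88486584] 0.5775399613334992 [ 0. -0. -0. -0.  0. -0.] -0.9121112247249761 [-0.14019306  0.04525522 -0.06883301]
11.9 -1.4 -0.6 -0 -0.003 -0.002 55
```

View pics/w7.png

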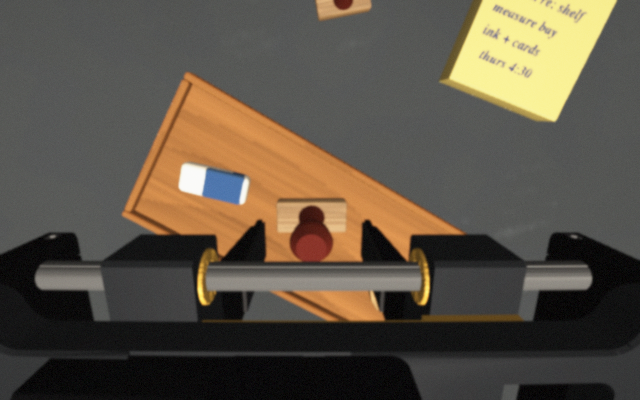

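Request:
servo_tool --steps "6 -1 0 0 0 0 55; 5 0 0 0 0 0 55; 0 0 0 0 0 0 55; 0 0 0 0 0 0 0; 0 0 0 0 0 0 0; 0 0 0 0 0 0 0; 0 0 0 0 0 0 0; 0 0 0 0 0 0 0"

```text
t: 12.6
eef_pos: [499.0, 221.1, 9.5]
tcp_rot: [2.635, 1.563, 0.152]
ft_force: [-0.6, 0.8, -1.0]
opening: 0.236
```

Request:
servo_tool --steps "0 0 0 0 0 0 0; 0 0 0 0 0 0 0; 0 0 0 0 0 0 0; -4 0 0 0 0 0 0; -10 0 0 0 0 0 0; -20 0 0 0 0 0 0; -20 0 0 0 0 0 0; -20 0 0 0 0 0 0"

```text
t: 13.4
eef_pos: [497.1, 220.6, 85.8]
tcp_rot: [2.408, 1.568, -0.075]
ft_force: [1.4, 0.2, -1.0]
opening: 0.233
```

```bash
python3 - <<'E'
from h import *
from cell import sensors
st=snap('wrist','w8');st=snap('scene','s8')
p,R=st['eef_pos'],R_of(st); print(p,st['opening'],st['qvel'].round(2),np.arctan2(R[1,1],R[0,1]),st['ft_force'])
s=load('s8.npz');cv2.imwrite('pics/s8a.png',cv2.resize(s['im'][160:330,200:370],None,fx=3.5,fy=3.5,interpolation=2))
E
```

```text
[498.50710213 221.05437748  88.91381366] 0.23683810808841996 [ 0.    0.03  0.02  0.   -0.09 -0.  ] -0.9119444638858853 [2.35225142 0.28262943 3.2474647 ]
```

View pics/s8a.png

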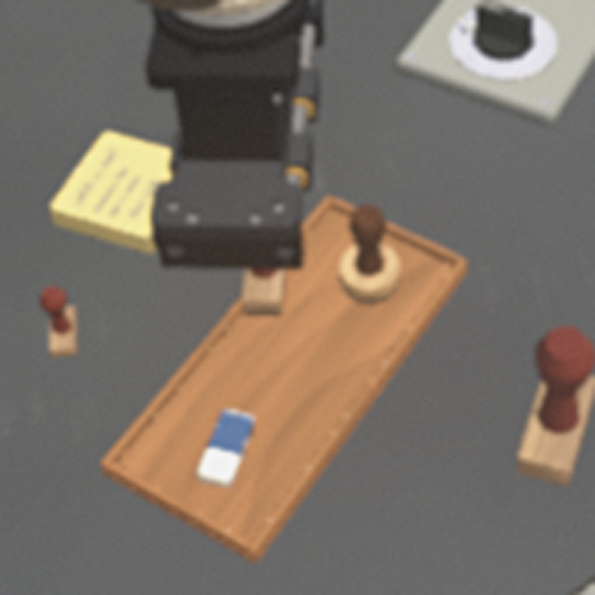

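View pics/w8.png

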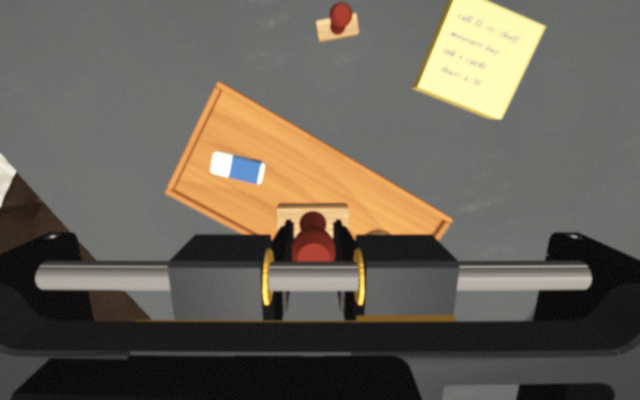

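```bash
python3 - <<'E'
from h import *
w=load('w8.npz'); C=cloud(w); T=(C-w['p'])@w['Rt']
hsv=cv2.cvtColor(w['im'],cv2.COLOR_BGR2HSV)
reg=T[200:235,275:352].reshape(-1,3)
f=reg[(reg[:,0]>-25)&(reg[:,0]<15)]
print(len(f),np.histogram(f[:,0],np.arange(-25,16,2)))
top=f[(np.abs(f[:,0]-np.median(f[:,0]))<3)]
print('top x',np.median(top[:,0]),'y',np.percentile(top[:,1],[1,99]),'z',np.percentile(top[:,2],[1,99]))
A=np.c_[top[:,1:],np.ones(len(top))]; print('plane',np.linalg.lstsq(A,top[:,0],rcond=None)[0])
E
```

```text
1680 (array([ 38,  33,  37,  38,  42,  46,  41, 169, 878, 104,  67,  62,  48,
        42,   8,  10,  17,   0,   0,   0]), array([-25, -23, -21, -19, -17, -15, -13, -11,  -9,  -7,  -5,  -3,  -1,
         1,   3,   5,   7,   9,  11,  13,  15]))
top x -8.197005045214462 y [-24.44890416  22.6969641 ] z [-10.81621639   6.48580419]
plane [ 0.00951031 -0.03538236 -8.33745133]
```

```bash
cat >> h.py <<'E'
TH=.195
def target(lens,extra=0,off=7.7):
    lz=np.array([-np.sin(.5)*np.cos(TH),-np.sin(.5)*np.sin(TH),np.cos(.5)])
    x=-lz; ph=TH-np.pi/2; y=np.array([np.cos(ph),np.sin(ph),0]); R=np.c_[x,y,np.cross(x,y)]
    return np.array(lens)+(80+extra)*lz+off*lz, R
E
python3 - <<'E'
from h import *
from cell import sensors
st=sensors.state(); p,R=st['eef_pos'],R_of(st)
P,RT=target([586,-224.8,74],50); print(p,P,rv(R.T@RT)); print(RT.round(3))
plan(p,R,P,RT,16,0)
E
```

```text
[498.44031876 220.99859407  87.32826052] [ 521.23427738 -237.59186532  194.84311877] [0.45441097 0.48343267 0.11378172]
[[ 0.47   0.194 -0.861]
 [ 0.093 -0.981 -0.17 ]
 [-0.878  0.    -0.479]]
-6.7 23.6 16.4 0.028 0.03 0.007 0; -7.1 24 15.5 0.029 0.03 0.007 0; -7.3 24.6 14.6 0.028 0.031 0.007 0; -7.6 24.9 13.6 0.029 0.03 0.007 0; -7.8 25.5 12.7 0.028 0.03 0.008 0; -8 25.8 11.7 0.028 0.03 0.007 0; -8.2 26.2 10.8 0.029 0.031 0.007 0; -8.2 26.6 9.7 0.028 0.03 0.007 0; -8.4 26.8 8.8 0.029 0.03 0.007 0; -8.4 27.2 7.7 0.028 0.03 0.007 0; -8.4 27.5 6.7 0.028 0.03 0.007 0; -8.5 27.6 5.7 0.029 0.031 0.007 0; -8.4 27.9 4.6 0.028 0.03 0.007 0; -8.3 28 3.6 0.029 0.03 0.008 0; -8.2 28.2 2.5 0.028 0.03 0.007 0; -8 28.4 1.4 0.028 0.03 0.007 0
```

Request:
servo_tool --steps "-20 5 4 0.028 0.03 0.007 0; -20 20 14 0.028 0.03 0.007 0; -12 24 14 0.028 0.03 0.007 0; -8 25 14 0.028 0.03 0.007 0; -8 25 13 0.028 0.03 0.007 0; -8 26 12 0.028 0.03 0.007 0; -7 26 11 0.028 0.03 0.007 0; -7 26 10 0.028 0.03 0.007 0"

```text
t: 14.3
eef_pos: [503.4, 14.6, 170.9]
tcp_rot: [3.018, 1.31, 0.308]
ft_force: [1.5, 0.4, -0.7]
opening: 0.234
```

```bash
python3 - <<'E'
from h import *
from cell import sensors
st=sensors.state(); p,R=st['eef_pos'],R_of(st)
P,RT=target([586,-224.8,74],50); print(p,P,rv(R.T@RT),st['opening'])
plan(p,R,P,RT,8,0)
E
```

```text
[503.43572752  14.59209014 170.89531427] [ 521.23427738 -237.59186532  194.84311877] [0.22768625 0.2359161  0.05672803] 0.23413592947685316
-4.8 29.7 10.1 0.028 0.029 0.007 0; -4.9 30 9.2 0.029 0.03 0.007 0; -4.9 30.3 8.1 0.028 0.029 0.007 0; -5 30.5 7.2 0.029 0.03 0.007 0; -4.9 30.8 6.1 0.028 0.029 0.007 0; -4.9 30.9 5.1 0.029 0.03 0.008 0; -4.7 31.1 4 0.028 0.029 0.007 0; -4.7 31.3 3.1 0.029 0.03 0.007 0
```

Request:
servo_tool --steps "-5 30 10 0.028 0.029 0.007 0; -5 30 9 0.028 0.029 0.007 0; -5 30 8 0.028 0.029 0.007 0; -5 30 7 0.028 0.029 0.007 0; -5 30 6 0.028 0.029 0.007 0; -5 30 5 0.028 0.029 0.007 0; -5 20 3 0.028 0.029 0.007 0; -3 8 1 0.02 0.02 0.005 0"

```text
t: 15.1
eef_pos: [513.4, -212.7, 194.8]
tcp_rot: [3.136, 1.075, 0.188]
ft_force: [0.1, 0.3, -1.1]
opening: 0.232
```

```bash
python3 - <<'E'
from h import *
from cell import sensors
st=snap('wrist','w9');st=snap('wrist','w9'); p,R=st['eef_pos'],R_of(st);print(st['qvel'].round(2),st['joints'].round(2))
P,RT=target([586,-224.8,74],50); print(p,P,rv(R.T@RT),st['opening'])
snap('top','t9');snap('scene','s9')
E
```

```text
[ 0.05 -0.01  0.01 -0.08  0.01  0.07] [-0.73  0.26  2.02  0.67  0.66  0.16]
[ 513.20272261 -213.04513196  194.77146145] [ 521.23427738 -237.59186532  194.84311877] [-0.00153739  0.00391195 -0.00375935] 0.23626219373693338
```

View pics/w9.png

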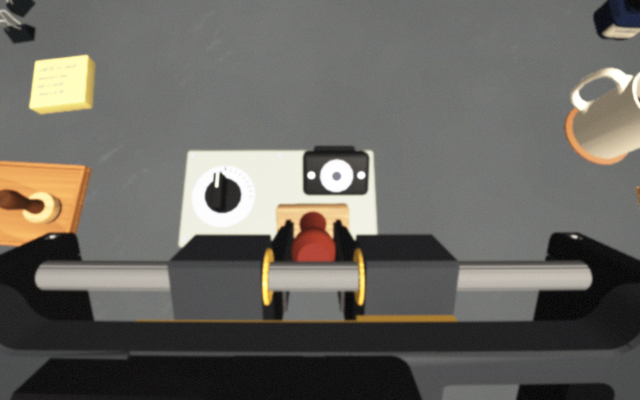

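View pics/s9.png

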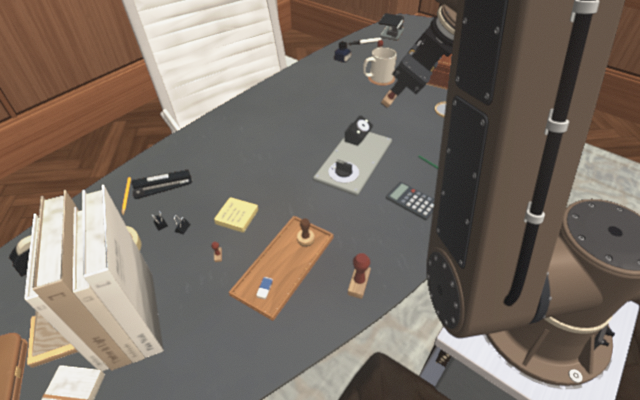

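```bash
python3 - <<'E'
from h import *
w=load('w9.npz')
cv2.imwrite('pics/w9a.png',cv2.resize(w['im'][140:250,180:380],None,fx=4,fy=4,interpolation=2))
C=cloud(w); T=(C-w['p'])@w['Rt']
hsv=cv2.cvtColor(w['im'],cv2.COLOR_BGR2HSV)
g=w['im'].min(2); m=(g>150).astype(np.uint8); m[:155]=0;m[196:]=0;m[:,318:]=m[:,318:];m[:,:318]=0;m[:,356:]=0
n,l,s,c=cv2.connectedComponentsWithStats(m); 
for i in range(1,n): print(s[i],c[i],onz(w,[c[i]],74))
reg=T[200:240,270:355].reshape(-1,3); f=reg[np.abs(reg[:,0]+8.2)<3]; print(len(f),np.median(f[:,0]),np.percentile(f[:,1],[1,99]),np.percentile(f[:,2],[1,99]))
A=np.c_[f[:,1:],np.ones(len(f))]; print('plane',np.linalg.lstsq(A,f[:,0],rcond=None)[0])
E
```

```text
[320 159  33  33 834] [336.10671463 175.15467626] [[ 586.23137132 -224.52379011   74.        ]]
[318 195  38   1  38] [336.5 195. ] [[ 564.02722499 -228.84668106   74.        ]]
1148 -8.432600441924667 [-24.24211281  22.89759054] [-10.03848062   8.15939142]
plane [ 0.00943438 -0.04266367 -8.57113053]
```

View pics/w9a.png

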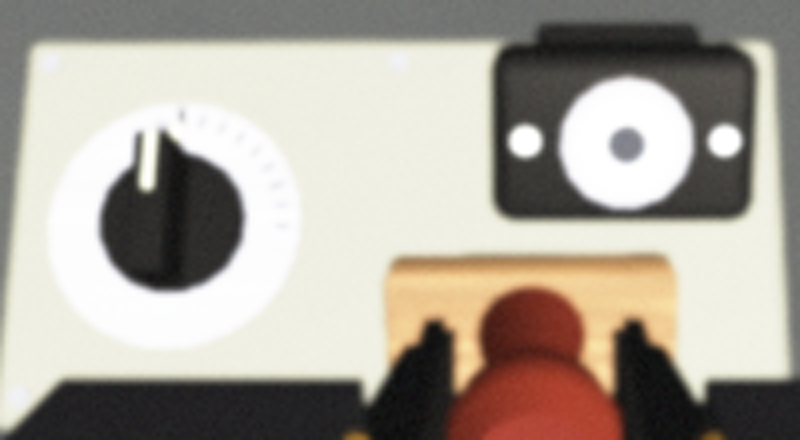

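```bash
python3 - <<'E'
from h import *
from cell import sensors
w=load('w9.npz')
f=lambda x,y:(180+(x+.5)/4-.5,140+(y+.5)/4-.5)
L=onz(w,[f(147,189),f(152,130)],49); d=L[1]-L[0]; print('knob',np.arctan2(d[1],d[0])-.195)
st=sensors.state(); p,R=st['eef_pos'],R_of(st)
for ex in (20,0):
    P,RT=target([586.2,-224.5,74],ex,7.6); P=P+RT[:,1]*.7; print(p,P,rv(R.T@RT)); plan(p,R,P,RT,5,0)
E
```

```text
knob -0.01031207453365443
[ 513.34860644 -210.41922668  194.74488387] [ 535.7271271  -235.18241026  168.42788366] [ 0.00243842  0.00645399 -0.0015835 ]
6.3 5.7 -0.5 0 0.001 -0 0; 6.2 5.7 -0.5 0.001 0.002 -0.001 0; 6.3 5.8 -0.5 0 0.001 0 0; 6.3 5.7 -0.5 0.001 0.001 -0 0; 6.2 5.7 -0.5 0 0.001 -0.001 0
[ 513.34860644 -210.41922668  194.74488387] [ 545.13391325 -233.32447775  150.87623242] [ 0.00243842  0.00645399 -0.0015835 ]
10.3 5.7 -0.5 0 0.001 -0 0; 10.2 5.7 -0.6 0.001 0.002 -0.001 0; 10.3 5.7 -0.5 0 0.001 0 0; 10.3 5.8 -0.5 0.001 0.001 -0 0; 10.2 5.7 -0.5 0 0.001 -0.001 0
```

Knob at −0.01 rad. Go to the final pose with slight undershoot.

Request:
servo_tool --steps "7 5 0 0 0.002 0 0; 9 5 -1 0 0.002 0 0; 9 5 -1 0 0.002 0 0; 9 5 0 0 0 0 0; 8 2 0 0 0 0 0; 4 0 0 0 0 0 0; 0 0 0 0 0 0 0; 0 0 0 0 0 0 0"

```text
t: 16.1
eef_pos: [544.0, -225.7, 150.0]
tcp_rot: [3.139, 1.074, 0.2]
ft_force: [0.7, -0.1, -0.4]
opening: 0.234
```

```bash
python3 - <<'E'
from h import *
from cell import sensors
st=snap('wrist','w10'); p,R=st['eef_pos'],R_of(st)
P,RT=target([586.2,-224.5,74],0,7.6); P=P+RT[:,1]*.7; print(p,P,rv(R.T@RT),st['opening'],st['qvel'].round(3)); plan(p,R,P,RT,1,0)
E
```

```text
[ 544.04263642 -225.71546733  150.02818147] [ 545.13391325 -233.32447775  150.87623242] [0.00655318 0.00297897 0.0023603 ] 0.23362791140473993 [ 0.002  0.006  0.001 -0.    -0.002 -0.002]
-1 7.7 0 0.007 0.003 0.002 0
```

Request:
servo_tool --steps "-1 3 0 0.003 0.001 0 0; 0 3 0 0.003 0.001 0 0; 0 0 0 0 0 0 0; 0 0 0 0 0 0 0; 0 0 0 0 0 0 0; 0 0 0 0 0 0 0; 0 0 0 0 0 0 0; 0 0 0 0 0 0 0"

```text
t: 16.95
eef_pos: [544.7, -232.6, 152.5]
tcp_rot: [-3.141, 1.07, 0.196]
ft_force: [0.0, -0.3, -0.7]
opening: 0.236
```

```bash
python3 - <<'E'
from h import *
from cell import sensors
st=snap('wrist','w11'); snap('top','t11'); p,R=st['eef_pos'],R_of(st)
P,RT=target([586.2,-224.5,74],0,7.6); P=P+RT[:,1]*.7; print(p,P,rv(R.T@RT),st['opening'],st['qvel'].round(3)); plan(p,R,P,RT,1,0)
w=load('w11.npz'); C=cloud(w); T=(C-w['p'])@w['Rt']
reg=T[195:240,270:355].reshape(-1,3); f=reg[np.abs(reg[:,0]+8.2)<3]; print(len(f),np.median(f[:,0]),np.percentile(f[:,1],[1,99]),np.percentile(f[:,2],[1,99]))
cv2.imwrite('pics/w11a.png',cv2.resize(w['im'][120:270,180:400],None,fx=3.5,fy=3.5,interpolation=2))
t=load('t11.npz');cv2.imwrite('pics/t11a.png',cv2.resize(t['im'][140:260,200:470],None,fx=2.9,fy=2.9,interpolation=2))
E
```

```text
[ 544.68840268 -232.57818732  152.51394255] [ 545.13391325 -233.32447775  150.87623242] [ 0.00038537 -0.00069186  0.00044257] 0.2362629785121565 [-0.     0.001  0.002 -0.001  0.001  0.001]
1.6 0.8 0.5 0 -0.001 0 0
1160 -8.418366254918542 [-24.31560998  22.8861129 ] [-10.0664185    7.83326487]
```

View pics/w11a.png

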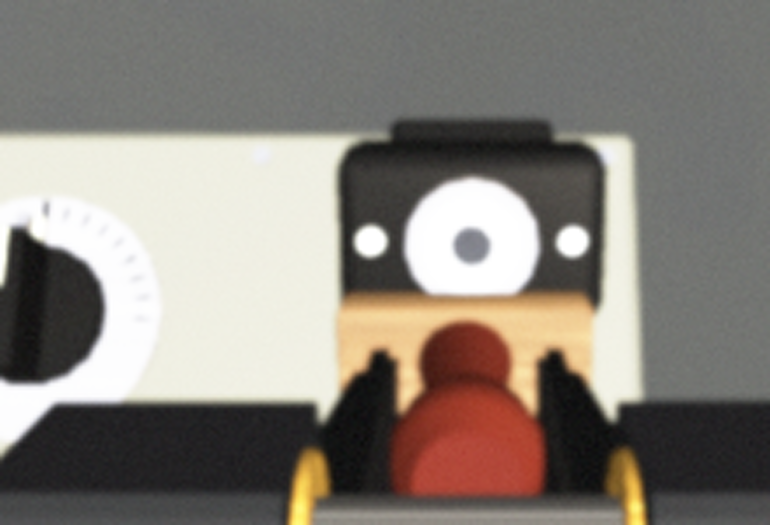

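View pics/t11a.png

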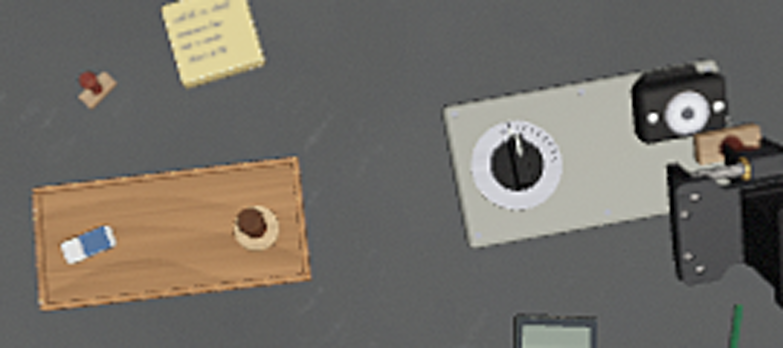

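```bash
python3 - <<'E'
from cell import order
print(order.job_done())
E
```

```text
the job is handed in; nothing more can be done
None
```

The reset knob is back at its zero stop. The oblong stamp is held still with its rubber face about 8 cm in front of the tilted lens. I handed the job in at about 17 s, and it reports no verdict.

**Knob:** I turned it counter-clockwise until the moment rose to 0.75 N m. A later picture put it at −0.01 rad.

**Stamp:** I gripped the middle-sized stamp by its handle (opening 22 mm), lifted it out of the tray, and tilted it in front of the lens.

**Last checks:**
- The measured tool pose was within about 2 mm and 0.001 rad of the target, and the arm was at rest.
- The foot had not shifted in the jaws, and its long side lay along the camera housing. It was centred on the lens in the wrist view.
- The round stamp and eraser looked unmoved in the top view, though I did not measure them.

**What disagreed:**
- **Fingertips:** In the wrist depth image they sat about 34 mm behind the reported TCP. My first closing on the knob therefore shut above the bar without touching it. I corrected for this and the second grip held.
- **Foot tilt:** A rough plane fit of the foot top from the wrist depth suggested about 0.04 rad of tilt against the tool. I took it as noise, and it is well inside the limit.

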